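# Walk the die block round to the fence

### The arm

A 6-joint arm with a two-finger parallel gripper is mounted at the origin on the work surface. World frame = base frame: x ahead of the robot, y to its left, z up, the work surface at z = 0. Lengths are in m, angles in degrees, forces in N, time in s.
With the tool pointing down it reaches from about 0.3 to 0.75 m from the base axis. Payload 8.5 kg.
Tool frame: the origin (TCP) lies at the very end of the fingers, on their centre line; the grasp point (between the pads) lies 19 mm behind it; x points along the fingers, y is the direction in which the jaws open and shut, and the axes are right-handed (so a half turn about x gives the same grasp; the last joint's range is limited). The gripper opens to 85 mm and grips with 20 to 120 N. Pads are 22 mm wide; open, the fingers measure 114 mm over their backs; the gripper's body (76 mm by 85 mm) begins 54 mm behind the grasp point. The pads swing forward as they close: fully open they stand 13 mm farther back than shut.
Start: joints at [-81.033, 21.807, 74.336, -0, 83.858, -12.336], TCP at [0.2, -0.512, 0.231] pointing down, gripper open.
Joint ranges: [-178.18, 178.18], [-50.72, 133.34], [12.68, 142.11], [-81.47, 261.47], [9.98, 163.14], [-165.26, 165.26]. Speed limits (degrees/s): [136.94, 136.94, 180, 180, 180, 180].

### API

Orientations are given as a 3x3 rotation matrix whose columns are the frame's x, y, z axes.
In Python, from rig import sensors, cams, env gives the robot as it stands.
- The arm moves only by the shell command python3 -m crank 'ROWS' [FORCE]. ROWS is a JSON object of lists of equal length, an entry for each row: "hand": the closure in counts, from 0 (fully open) to 255 (shut); "translation": the shift along the tool's x, y, z in m, a list of three; "dr": the turn, a rotation vector about the tool's x, y, z in rad, a list of three. A call has 1 to 5 rows; each row is the pose to reach, as a shift and turn from the pose commanded when the call began, along the tool's axes at that moment; what a row does not reach only later rows make up. A row lasts 1/10 s, in which the tool goes at most 50 mm and 8.59 degrees, less where a joint would pass 70% of its speed; a pose out of reach is approached as far as the arm can. A call with a gripper value outside its range is refused whole. The fingers move at their own pace and stop on an object; FORCE is the grip in N (left out, the last holds). Time passes only in rows, so rows that repeat a pose let the fingers close. It gives the time, the measured TCP pose, the force and the opening at its end, in the units of the state.
- sensors.observe(): the state, without advancing time (a new reading comes with each control period).
- cams.get_image(name): name is "side" or "top"; returns (picture, depth): 384x512x3 uint8, blue, green, red; 384x512 float32, m along the optical axis (not along the pixel's ray), 0 where there is no reading.
- cams.calibration(name): a dict with "vertical_fov" (degrees; the focal length in pixels is half the picture's height over the tangent of half this angle, whatever the lens; pixels are square), "cx", "cy" (the principal point, pixels), "distortion" ([k1, k2, p1, p2, k3] as OpenCV has them; the pictures are not rectified), "extrinsics" (4x4, takes a point from camera to world coordinates). Camera axes: x right, y down, z forward; pixel columns grow to the right and rows downward; lengths in m; the calibration is good to about 2 mm. A picture is of the moment at which its call begins. calibration takes no time and is no camera call.
- env.close_job(): hands the job in, once; it reports no verdict.
The state is a dict: "time_s": time; "q": joint angles; "qvel": joint speeds; "joint_efforts": joint torques, N m; "position": TCP position; "tool_rot": TCP orientation; "ft_force": force on the tool from outside, world axes, zero at the start; "wrist_torque": the same for the moment, N m; "grip_width": finger opening in m.
Only numpy, scipy, OpenCV 4.12 (cv2) and the standard library are available. Lean on these libraries where they do the work, as an engineer would, in place of code of your own. Each camera call takes 0.05 s, during which the arm holds its last target. There are 200 camera calls.

### The job

The heavy die block stands end-on to the fence. Turn it by pushing its corners, a little at a time, and push it home so that one of its long sides lies flush against the fence between the two orange marks. Do not pick it up, do not let it knock the fence before it is nearly square to it, and leave everything else on the table where it is.

Things in the scene. Friction and masses are not known exactly. Their poses are not given: they have to be found in the camera images.
- die_block: loose grey slab, 90 mm (its x) by 130 mm (its y), 32 mm high, about 0.9 kg, on dry friction; yellow panel and dark rectangle on top. Too wide to grasp. Origin under its centre, y along the long sides; either of these may meet the fence. Starts turned 55 to 90 degrees either way, centre 115 to 140 mm from the fence face. Pushed 50 mm off centre it turns about a point some 35 mm beyond centre
- fence: fixed aluminium bar, 260 mm long (its y), 25 mm thick, 30 mm high, its foot running on behind to x = 70 mm. Working face: the plane x = 0, looking to its -x, towards the robot. Origin at the foot of that face, mid-way between two orange marks 8 mm wide, centred at y = -94 and +94 mm: the bay between them is 180 mm long. Its x points away from the robot
- knife: bystander: closed utility knife, blue and red, 125 mm long, lying flat, origin under its middle
- tape: bystander: tan roll of tape, 100 mm across, 40 mm high, lying flat, origin under its centre
- can: bystander: yellow-labelled low tin, 80 mm across, 60 mm high, origin under its centre
- square: bystander: small try square lying flat, wooden stock 100 mm and steel blade 145 mm, 15 mm high, origin under the stock near the blade
- screwdriver: bystander: screwdriver lying on the table, origin under its middle
- mug: bystander: white mug, 72 mm across, 60 mm high, origin under its centre
- weight: bystander: brass weight with a knob on top, 50 mm across, about 45 mm high, origin under its centre
There are look-alikes about, which are no part of the job. Of the things that look like the die_block, the largest one is meant.

How it is judged:
By the outcome, as a careful person would: the job done as asked, in the order asked, and still so for the second after the job is handed in, with the robot touching nothing.
It also fails if it takes over 72 s, if anything falls off the work surface, if the arm or the gripper's body presses on something with over 40 N, if the wrist force passes 120 N, or if a joint passes its speed limit or range.

## Working session

There is one attempt and no reset: what is moved stays moved. The work goes in short steps, Python scripts to look and compute and a shell command to move; the robot and the scene stay as the last step left them, time stands still between calls to the robot, and variables do not carry over. Pictures are saved under pics/ and viewed, about 8 in all and at most 12, crops included, and the job is handed in when it is done.

```bash
mkdir -p pics; ls; python3 - <<'E'
from rig import sensors,cams
import cv2,numpy as np
for n in("top","side"):
    p,d=cams.get_image(n); cv2.imwrite(f"pics/{n}0.png",p); np.save(f"{n}0.npy",d); print(n,cams.calibration(n))
s=sensors.observe(); print(s["tool_rot"],s["ft_force"],s["grip_width"],s["time_s"])
a=cv2.imread("pics/top0.png");b=cv2.imread("pics/side0.png")
E
```

```text
pics
top {'vertical_fov': 49.950173377949, 'cx': 257.15598255714497, 'cy': 184.26010985290833, 'distortion': array([-0.1511624,  0.       ,  0.       ,  0.       ,  0.       ]), 'extrinsics': array([[ 6.70826069e-04, -9.95174192e-01,  9.81217535e-02,
         4.46435915e-01],
       [-9.99690983e-01, -3.10564064e-03, -2.46635894e-02,
        -5.41704374e-03],
       [ 2.48492985e-02, -9.80748873e-02, -9.94868750e-01,
         1.18363528e+00],
       [ 0.00000000e+00,  0.00000000e+00,  0.00000000e+00,
         1.00000000e+00]])}
side {'vertical_fov': 44.60969640380209, 'cx': 258.85385101678304, 'cy': 191.22201591880201, 'distortion': array([0.01143952, 0.        , 0.        , 0.        , 0.        ]), 'extrinsics': array([[-0.99403794, -0.06037327,  0.09079452,  0.41012822],
       [-0.10713506,  0.69557927, -0.71041646,  0.89629395],
       [-0.02026462, -0.71590819, -0.69790028,  0.91443826],
       [ 0.        ,  0.        ,  0.        ,  1.        ]])}
[[-1.97016914e-04  3.63234859e-01 -9.31697590e-01]
 [ 1.24912758e-03 -9.31696791e-01 -3.63234812e-01]
 [-9.99999200e-01 -1.23537256e-03 -2.70166654e-04]] [-0.52694259  0.45205521  0.89963703] 0.08516634338701763 0.1
```

View pics/top0.png

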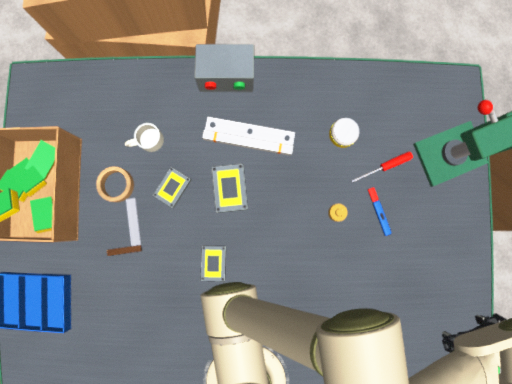

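View pics/side0.png

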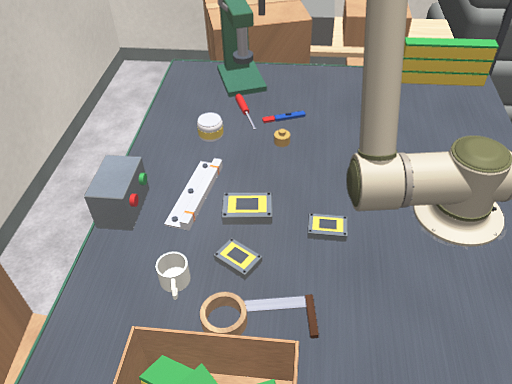

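The top view shows three panelled slabs: (230,188) is the largest, and (172,187) and (213,264) are small look-alikes. The fence is at (248,135) with orange marks near (215,135) and (281,148). I choose (230,188) and will check it in a crop.

```bash
cat > h.py <<'E'
from rig import sensors,cams,env
import cv2,numpy as np
def cal(n):
    c=cams.calibration(n); f=192/np.tan(np.radians(c["vertical_fov"]/2))
    return np.array([[f,0,c["cx"]],[0,f,c["cy"]],[0,0,1]]),c["distortion"],c["extrinsics"]
def ray(n,px,z):
    K,D,E=cal(n); u=cv2.undistortPoints(np.float64(px).reshape(-1,1,2),K,D).reshape(-1,2)
    r=np.c_[u,np.ones(len(u))]@E[:3,:3].T; o=E[:3,3]
    return (o+r*((z-o[2])/r[:,2])[:,None])[:,:2]
def proj(n,P):
    K,D,E=cal(n); M=np.linalg.inv(E); return cv2.projectPoints(np.float64(P).reshape(-1,1,3),M[:3,:3],M[:3,3],K,D)[0].reshape(-1,2)
def cloud(n,d):
    K,D,E=cal(n); v,u=np.mgrid[:384,:512]
    p=cv2.undistortPoints(np.float64(np.c_[u.ravel(),v.ravel()]).reshape(-1,1,2),K,D).reshape(-1,2)
    return ((np.c_[p,np.ones(len(p))]*d.reshape(-1,1))@E[:3,:3].T+E[:3,3]).reshape(384,512,3)
def rects(p,z,box,n="top",smin=60):
    """min-area rects (world) of bright/grey things against dark table, in pixel box"""
    x0,y0,x1,y1=box
    return None
def yellow(n,p,z):
    h=cv2.cvtColor(p,cv2.COLOR_BGR2HSV); m=cv2.inRange(h,(22,140,120),(36,255,255))
    out=[]
    for c in cv2.findContours(m,cv2.RETR_EXTERNAL,cv2.CHAIN_APPROX_NONE)[0]:
        if cv2.contourArea(c)>120:
            w=ray(n,c.reshape(-1,2),z); r=cv2.minAreaRect(np.float32(w*1000)); out.append((r,c.reshape(-1,2).mean(0)))
    return out
E
python3 - <<'E'
from h import *
for n in("top","side"):
    p=cv2.imread(f"pics/{n}0.png");d=np.load(f"{n}0.npy")
    print(n)
    for r in yellow(n,p,.032): print(np.round(r[0][0],1),np.round(r[0][1],1),round(r[0][2],1),r[1].round())
    h=cv2.cvtColor(p,cv2.COLOR_BGR2HSV); m=cv2.inRange(h,(8,140,150),(21,255,255))
    for c in cv2.findContours(m,cv2.RETR_EXTERNAL,cv2.CHAIN_APPROX_NONE)[0]:
        if cv2.contourArea(c)>8: print("or",c.reshape(-1,2).mean(0).round(1),ray(n,c.reshape(-1,2).mean(0),.03)*1000,cv2.contourArea(c))
    C=cloud(n,d); m=((C[...,2]>.02)&(C[...,2]<.045)).astype(np.uint8)*255
    m=cv2.morphologyEx(m,cv2.MORPH_OPEN,np.ones((3,3)))
    for c in cv2.findContours(m,cv2.RETR_EXTERNAL,cv2.CHAIN_APPROX_NONE)[0]:
        if cv2.contourArea(c)>200:
            r=cv2.minAreaRect(np.float32(ray(n,c.reshape(-1,2),.031)*1000)); print("hgt",np.round(r[0],1),np.round(r[1],1),round(r[2],1),c.reshape(-1,2).mean(0).round())
p=cv2.imread("pics/top0.png"); q=cv2.imread("pics/side0.png")
cv2.imwrite("pics/c1.png",np.hstack([cv2.resize(p[105:225,150:310],(640,480),interpolation=cv2.INTER_NEAREST)]))
E
```

```text
top
[340.5  89.6] [71.8 41.6] 0.3 [213. 263.]
[ 482.1 -263.7] [43.1 45.2] 89.2 [338. 212.]
[552.6 207.8] [43.5 73.2] 58.4 [171. 187.]
[529.4 656.8] [ 62.4 205.7] 43.8 [ 22. 198.]
[551.1  44.9] [97.6 57.9] 5.7 [229. 187.]
hgt [341.8  88.3] [96.8 66.7] 0.3 [213. 263.]
hgt [ 482.1 -261.1] [49.  45.2] 89.8 [338. 212.]
hgt [551.7 208.3] [67.9 97.5] 58.2 [171. 186.]
hgt [561.3 373. ] [ 94.4 100.4] 0.4 [114. 184.]
hgt [550.1  44.2] [130.2  89.9] 6.1 [229. 188.]
hgt [681.4  -6.1] [259.2  27.5] 80.0 [247. 142.]
side
[ -64.9 -623.5] [ 70.2 297.3] 89.7 [443.  79.]
[ -91.  -714.6] [ 76.9 323.4] 89.9 [446.  66.]
[-119.1 -817.3] [351.5  88.4] 0.1 [449.  52.]
hgt [492.5 494.9] [ 11.9 170.9] 90.0 [249. 371.]
hgt [562.1 372.5] [ 99.8 101.5] 5.4 [223. 314.]
hgt [552.8 219.8] [68.  97.6] 58.5 [237. 256.]
hgt [342.2 100.8] [67.5 95.3] 88.8 [327. 225.]
hgt [886.9 116. ] [ 65.  106.6] 89.8 [118. 219.]
hgt [12.7 51.5] [ 59.6 135.8] 75.6 [459. 219.]
hgt [551.9  53.7] [129.3  94.8] 5.1 [247. 206.]
hgt [682.    2.5] [263.9  29.7] 79.7 [200. 192.]
hgt [ -65.2 -639.6] [ 45.9 290.9] 89.1 [444.  77.]
```

View pics/c1.png

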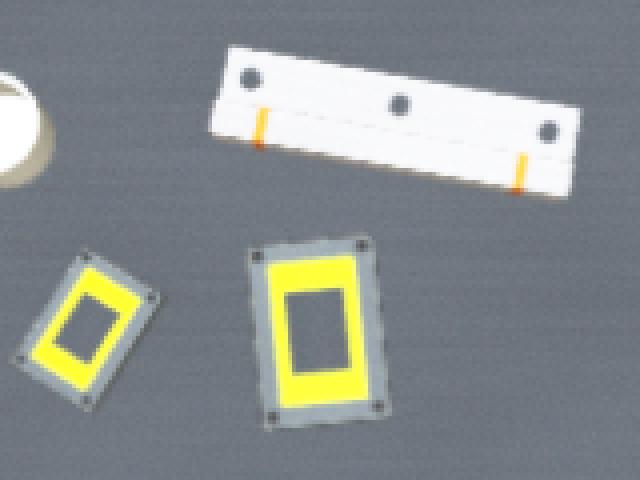

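The crop confirms the largest slab, centred at crop (318,333), standing end-on below the fence. The orange marks are at crop (262,128) and (520,173). Next I refine the fence frame from the marks and plan the arc.

```bash
cat >> h.py <<'E'
import json,os
A=np.radians(-10.)
if os.path.exists("f.json"):
    F=json.load(open("f.json")); A=F["a"]; O=np.array(F["o"])
ex=np.array([np.cos(A),np.sin(A)]); ey=np.array([-np.sin(A),np.cos(A)])
def toF(w): w=np.atleast_2d(w)-O; return np.c_[w@ex,w@ey]
def toW(f): f=np.atleast_2d(f); return O+f[:,:1]*ex+f[:,1:]*ey
def state(): 
    s=sensors.observe(); print("t",round(s["time_s"],2),"tcpF",(toF(s["position"][:2])*1000).round(1)[0],"z",round(s["position"][2]*1000,1),"ft",np.round(s["ft_force"],1),"w",round(s["grip_width"],3)); return s
def go(f,z):
    "tool-axis shift (mm) to fence-frame point f (mm), height z (mm)"
    s=state(); R=np.array(s["tool_rot"]); t=np.r_[toW(np.array(f)/1000)[0],z/1000]-s["position"]
    ty=R[:,1]; psi=np.degrees(np.arctan2(ty[1],ty[0])); want=np.degrees(np.arctan2(-ey[1],-ey[0]))
    print("shift",(R.T@t*1000).round(1),"turn about tool x deg",round(-(want-psi),2),"tilt",(R[:,0]).round(4))
def block(tag,depth=True):
    p,d=cams.get_image("top"); cv2.imwrite(f"pics/{tag}.png",p)
    for r,c in yellow("top",p,.032):
        if max(r[1])>85 and max(r[1])<115 and r[0][0]<750 and r[0][1]<300:
            a=r[2] if r[1][0]>r[1][1] else r[2]+90
            print("yellow F",(toF(np.array(r[0])/1000)*1000).round(1)[0],np.round(r[1],1),"th from fence x",round(((a-np.degrees(A))+180)%180,1))
    C=cloud("top",d); m=((C[...,2]>.02)&(C[...,2]<.045)).astype(np.uint8)*255
    m=cv2.morphologyEx(m,cv2.MORPH_OPEN,np.ones((3,3)))
    for c in cv2.findContours(m,cv2.RETR_EXTERNAL,cv2.CHAIN_APPROX_NONE)[0]:
        if cv2.contourArea(c)>200:
            r=cv2.minAreaRect(np.float32(ray("top",c.reshape(-1,2),.031)*1000))
            if 115<max(r[1])<150:
                a=r[2] if r[1][0]>r[1][1] else r[2]+90
                print("height F",(toF(np.array(r[0])/1000)*1000).round(1)[0],np.round(r[1],1),"th",round(((a-np.degrees(A))+180)%180,1))
E
python3 - <<'E'
from h import *
p=cv2.imread("pics/top0.png"); h=cv2.cvtColor(p,cv2.COLOR_BGR2HSV)
m=cv2.inRange(h,(5,90,120),(24,255,255)); m[:110]=0;m[160:]=0;m[:,:195]=0;m[:,310:]=0
M=[]
for c in cv2.findContours(m,cv2.RETR_EXTERNAL,cv2.CHAIN_APPROX_NONE)[0]:
    mm=np.zeros_like(m); cv2.drawContours(mm,[c],-1,255,-1); v,u=np.nonzero(mm); w=ray("top",[u.mean(),v.mean()],.03)[0]
    print(len(u),u.mean(),v.mean(),w*1000)
    if len(u)>10: M.append(w)
M=np.array(M); print("mid",M.mean(0),"dist",np.linalg.norm(M[0]-M[1]),"dir",np.degrees(np.arctan2(*(M[0]-M[1])[::-1])))
# bright bar: lower edge (face top edge, z=.03)
E
```

```text
22 279.45454545454544 148.77272727272728 [661.88430045 -97.41913082]
25 214.6 136.76 [695.79636467  87.33116235]
mid [ 0.67884033 -0.00504398] dist 0.18783689447482074 dir -100.40121214906334
```

```bash
python3 - <<'E'
import json,numpy as np
json.dump({"a":float(np.radians(-10.1)),"o":[.6698,-.0034]},open("f.json","w"))
E
python3 - <<'E'
from h import *
block("b1")
c=toF([[.5501,.0442]])[0]*1000; th=16.0
for k in range(0,71):
    t=np.radians(th+k);u=np.array([np.cos(t),np.sin(t)]);n=np.array([-np.sin(t),np.cos(t)])
    if k%8==0: print(th+k,"c",c.round(1),"finger",(c-50*u+45*n+[-11,14.5]).round(1))
    c=c-35*np.radians(1)*n
go([-200,95],120)
E
```

```text
yellow F [-125.4   27. ] [97.6 58. ] th from fence x 16.0
height F [-126.1   25.8] [130.   89.9] th 16.2
16.0 c [-126.2   25.9] finger [-197.7   69.8]
24.0 c [-124.6   21.3] finger [-199.5   56.5]
32.0 c [-122.3   16.9] finger [-199.6   43.1]
40.0 c [-119.5   13. ] finger [-197.7   29.8]
48.0 c [-116.1    9.4] finger [-194.    16.9]
56.0 c [-112.3    6.4] finger [-188.6    4.6]
64.0 c [-108.1    3.9] finger [-181.4   -6.8]
72.0 c [-103.6    2. ] finger [-172.8  -17.1]
80.0 c [-98.8   0.8] finger [-162.8  -26.1]
t 0.15 tcpF [-373.5 -583.3] z 230.8 ft [0.2 0.6 0.7] w 0.085
shift [ 111.5 -488.5 -501.5] turn about tool x deg 31.4 tilt [-2.0e-04  1.1e-03 -1.0e+00]
```

```bash
python3 -m crank '{"hand":[255,255,255,255,255],"translation":[[0,-0.033,-0.034],[0,-0.066,-0.068],[0,-0.1,-0.102],[0,-0.133,-0.136],[0,-0.165,-0.17]],"dr":[[0.137,0,0],[0.274,0,0],[0.411,0,0],[0.548,0,0],[0.548,0,0]]}' && python3 -c "
from h import *
go([-200,98],231)"
```

```text
time_s: 0.65
position: [0.2985, -0.295, 0.2312]
tool_rot: [[-0.0, -0.18, -0.984], [0.0, -0.984, 0.18], [-1.0, -0.0, 0.0]]
ft_force: [0.6, -0.8, -0.3]
grip_width: 0.0123
t 0.65 tcpF [-314.4 -352.2] z 231.2 ft [ 0.6 -0.8 -0.3] w 0.012
shift [ 3.000e-01 -4.507e+02 -1.124e+02] turn about tool x deg -0.25 tilt [-0.e+00  3.e-04 -1.e+00]
```

```bash
python3 -m crank '{"hand":[255,255,255,255,255],"translation":[[0,-0.045,-0.011],[0,-0.09,-0.022],[0,-0.135,-0.034],[0,-0.18,-0.045],[0,-0.225,-0.056]],"dr":[[0,0,0],[0,0,0],[0,0,0],[0,0,0],[0,0,0]]}' && python3 -m crank '{"hand":[255,255,255,255,255],"translation":[[0,-0.045,-0.011],[0,-0.09,-0.022],[0,-0.135,-0.034],[0,-0.18,-0.045],[0,-0.225,-0.056]],"dr":[[0,0,0],[0,0,0],[0,0,0],[0,0,0],[0,0,0]]}' && python3 -c "
from h import *
go([-200,98],12)"
```

```text
time_s: 1.15
position: [0.3931, -0.0834, 0.2314]
tool_rot: [[0.0, -0.176, -0.984], [-0.0, -0.984, 0.176], [-1.0, 0.0, -0.0]]
ft_force: [-0.9, -0.7, -0.2]
grip_width: 0.0004
time_s: 1.65
position: [0.4877, 0.1285, 0.2312]
tool_rot: [[-0.0, -0.175, -0.985], [-0.0, -0.985, 0.175], [-1.0, 0.0, 0.0]]
ft_force: [0.6, -0.9, -0.5]
grip_width: -0.0001
t 1.65 tcpF [-202.4   98. ] z 231.2 ft [ 0.6 -0.9 -0.5] w -0.0
shift [ 2.192e+02 -1.000e-01 -2.400e+00] turn about tool x deg 0.02 tilt [-2.e-04 -1.e-04 -1.e+00]
```

```bash
python3 -m crank '{"hand":[255,255,255,255,255],"translation":[[0.048,0,0],[0.096,0,0],[0.144,0,0],[0.185,0,0],[0.218,0,0]],"dr":[[0,0,0],[0,0,0],[0,0,0],[0,0,0],[0,0,0]]}' && python3 -m crank '{"hand":[255,255,255,255,255],"translation":[[0,0.005,0],[0,0.012,0],[0,0.019,0],[0,0.026,0],[0,0.033,0]],"dr":[[0,0,0],[0,0,0],[0,0,0],[0,0,0],[0,0,0]]}' && python3 -c "
from h import *
state(); block('b2')"
```

```text
time_s: 2.15
position: [0.4865, 0.1265, 0.0111]
tool_rot: [[-0.002, -0.175, -0.985], [-0.0, -0.985, 0.175], [-1.0, 0.0, 0.002]]
ft_force: [0.4, 0.6, 1.0]
grip_width: 0.0002
time_s: 2.65
position: [0.4819, 0.0936, 0.0146]
tool_rot: [[0.002, -0.176, -0.984], [0.001, -0.984, 0.176], [-1.0, -0.001, -0.002]]
ft_force: [-0.7, 6.2, 5.6]
grip_width: -0.0004
t 2.65 tcpF [-202.    62.6] z 14.6 ft [-0.7  6.2  5.6] w -0.0
yellow F [-124.6   24.7] [98.7 58.6] th from fence x 19.8
height F [-125.4   24. ] [130.1  90. ] th 19.2
```

```bash
python3 -m crank '{"hand":[255,255,255,255,255],"translation":[[0,0.007,-0.001],[0,0.014,-0.002],[0,0.021,-0.003],[0,0.028,-0.004],[0,0.035,-0.006]],"dr":[[0,0,0],[0,0,0],[0,0,0],[0,0,0],[0,0,0]]}' && python3 -c "
from h import *
state(); block('b3')"
```

```text
time_s: 3.2
position: [0.4806, 0.0587, 0.0138]
tool_rot: [[-0.001, -0.175, -0.985], [0.001, -0.985, 0.175], [-1.0, -0.001, 0.001]]
ft_force: [-3.2, 5.3, 5.2]
grip_width: 0.0001
t 3.2 tcpF [-197.2   28. ] z 13.8 ft [-3.2  5.3  5.2] w 0.0
yellow F [-115.8   14.7] [97.2 60. ] th from fence x 37.1
height F [-117.1   13.6] [129.   90.2] th 37.2
```

```bash
python3 -m crank '{"hand":[255,255,255,255,255],"translation":[[0,0.007,-0.001],[0,0.014,-0.003],[0,0.021,-0.005],[0,0.027,-0.008],[0,0.033,-0.011]],"dr":[[0,0,0],[0,0,0],[0,0,0],[0,0,0],[0,0,0]]}' && python3 -c "
from h import *
state(); block('b4')"
```

```text
time_s: 3.75
position: [0.4862, 0.0236, 0.0134]
tool_rot: [[-0.001, -0.175, -0.984], [0.0, -0.984, 0.175], [-1.0, -0.0, 0.001]]
ft_force: [-2.6, 3.6, 3.4]
grip_width: 0.0004
t 3.75 tcpF [-185.5   -5.6] z 13.4 ft [-2.6  3.6  3.4] w 0.0
yellow F [-109.6    6.2] [99.  58.4] th from fence x 57.6
height F [-109.6    4.7] [130.1  88.5] th 57.8
```

```bash
python3 -m crank '{"hand":[255,255,255,255,255],"translation":[[0,0.004,-0.003],[0,0.008,-0.007],[0,0.011,-0.011],[0,0.014,-0.015],[0,0.017,-0.019]],"dr":[[0,0,0],[0,0,0],[0,0,0],[0,0,0],[0,0,0]]}' && python3 -c "
from h import *
state(); block('b5')"
```

```text
time_s: 4.3
position: [0.5008, 0.0039, 0.0131]
tool_rot: [[-0.004, -0.175, -0.985], [0.0, -0.985, 0.175], [-1.0, 0.0, 0.004]]
ft_force: [-7.0, 2.0, 5.9]
grip_width: 0.0001
t 4.3 tcpF [-167.7  -22.4] z 13.1 ft [-7.   2.   5.9] w 0.0
yellow F [-79.2  -0. ] [102.6  37.2] th from fence x 83.5
height F [-71.3   6.2] [149.1  77.8] th 99.0
```

```bash
python3 -m crank '{"hand":[255,255,0,0,0],"translation":[[0,0,0.02],[0,-0.012,0.05],[0,-0.024,0.07],[0,-0.024,0.07],[0,-0.024,0.07]],"dr":[[0,0,0],[0,0,0],[0,0,0],[0,0,0],[0,0,0]]}' && python3 -c "
from h import *
state(); block('b6')
p=cv2.imread('pics/b6.png'); cv2.imwrite('pics/c6.png',cv2.resize(p[105:285,130:370],(800,600)))"
```

```text
time_s: 4.85
position: [0.4384, 0.0395, 0.0135]
tool_rot: [[0.002, -0.175, -0.985], [-0.001, -0.985, 0.175], [-1.0, 0.0, -0.002]]
ft_force: [0.1, 0.2, 0.8]
grip_width: 0.0433
t 4.85 tcpF [-235.4    1.7] z 13.5 ft [0.1 0.2 0.8] w 0.043
yellow F [-97.5   3.6] [98.7 59.4] th from fence x 71.0
height F [-98.3   2.7] [129.9  90.3] th 71.4
```

View pics/c6.png

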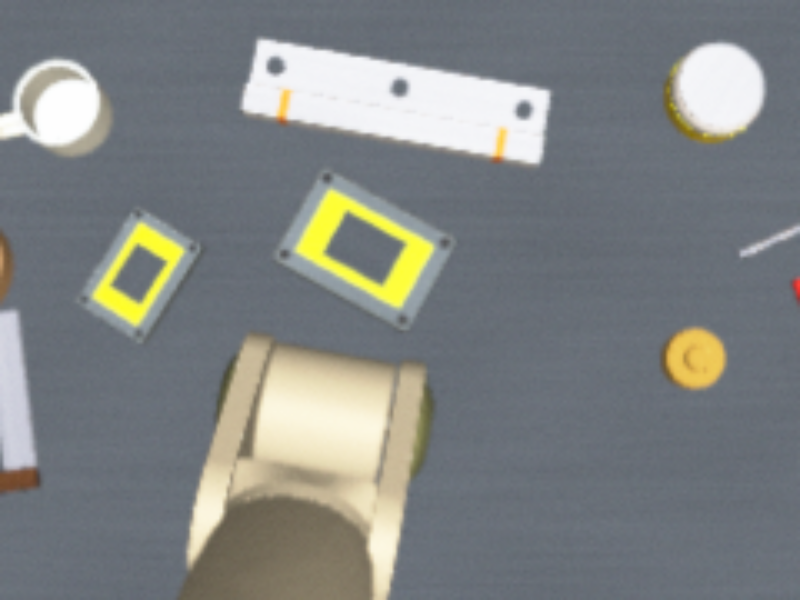

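The block is at θ≈71° (crop centre (365,248)), well clear of the fence, and nothing else has moved. Next I open the hand and use both fingers to square it while pushing.

```bash
python3 -m crank '{"hand":[0,0,0,0,0],"translation":[[0,0,-0.005],[0,0,-0.015],[0.005,0,-0.025],[0.01,0,-0.035],[0.01,0,-0.045]],"dr":[[0,0,0],[0,0,0],[0,0,0],[0,0,0],[0,0,0]]}' && python3 -m crank '{"hand":[0,0,0,0,0],"translation":[[0,0,-0.008],[0,0,-0.016],[0,0,-0.022],[0,0,-0.028],[0,0,-0.034]],"dr":[[0,0,0],[0,0,0],[0,0,0],[0,0,0],[0,0,0]]}' && python3 -c "
from h import *
state(); block('b7')"
```

```text
time_s: 5.4
position: [0.4825, 0.0317, 0.0025]
tool_rot: [[-0.001, -0.175, -0.984], [0.0, -0.984, 0.175], [-1.0, 0.0, 0.001]]
ft_force: [0.1, 0.3, -0.3]
grip_width: 0.085
time_s: 5.9
position: [0.5138, 0.026, 0.0032]
tool_rot: [[-0.004, -0.176, -0.984], [0.0, -0.984, 0.176], [-1.0, 0.001, 0.004]]
ft_force: [-6.7, -2.4, 4.5]
grip_width: 0.0855
t 5.9 tcpF [-158.7    1.6] z 3.2 ft [-6.7 -2.4  4.5] w 0.086
yellow F [-78.4   4.9] [98.9 41.5] th from fence x 79.0
height F [-74.    2.4] [129.9  58.3] th 76.1
```

```bash
python3 -m crank '{"hand":[0,0,0,0,0],"translation":[[0,0,-0.005],[0,0,-0.01],[0,0,-0.015],[0,0,-0.02],[0,0,-0.025]],"dr":[[0,0,0],[0,0,0],[0,0,0],[0,0,0],[0,0,0]]}' && python3 -c "
from h import *
state(); block('b8')
p=cv2.imread('pics/b8.png'); cv2.imwrite('pics/c8.png',cv2.resize(p[105:225,150:310],(800,600)))"
```

```text
time_s: 6.45
position: [0.5388, 0.0215, 0.0032]
tool_rot: [[-0.003, -0.175, -0.984], [-0.0, -0.984, 0.175], [-1.0, 0.001, 0.003]]
ft_force: [-5.9, -3.4, 3.2]
grip_width: 0.0857
t 6.45 tcpF [-133.4    1.6] z 3.2 ft [-5.9 -3.4  3.2] w 0.086
height F [-44.7  13.2] [129.9  33.3] th 86.1
```

View pics/c8.png

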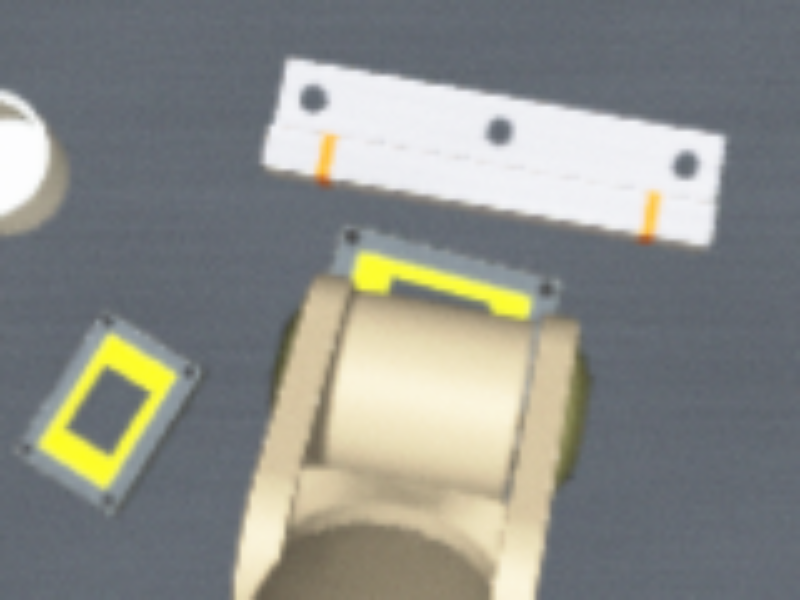

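The block is nearly square now (top-edge corners at crop (350,237) and (550,288)), with about 25 mm left to the fence. I continue gently.

```bash
python3 -m crank '{"hand":[0,0,0,0,0],"translation":[[0,0,-0.003],[0,0,-0.006],[0,0,-0.009],[0,0,-0.012],[0,0,-0.015]],"dr":[[0,0,0],[0,0,0],[0,0,0],[0,0,0],[0,0,0]]}' && python3 -c "
from h import *
state(); block('b9')
p=cv2.imread('pics/b9.png')
g=cv2.cvtColor(p,cv2.COLOR_BGR2HSV); m=cv2.inRange(g,(22,140,120),(36,255,255)); m[:,:200]=0;m[:,290:]=0;m[200:]=0;m[:145]=0
c=[int(x) for x in np.nonzero(m.any(0))[0]]; e=[[x,np.nonzero(m[:,x])[0][0]] for x in c[3:-3]]
w=toF(ray('top',e,.032))*1000; k=np.polyfit(w[:,1],w[:,0],1); print('far panel edge x at 0, tilt',k[1],np.degrees(k[0]),len(e))"
```

```text
time_s: 7.0
position: [0.5529, 0.0194, 0.0032]
tool_rot: [[-0.004, -0.175, -0.985], [0.001, -0.985, 0.175], [-1.0, 0.0, 0.004]]
ft_force: [-9.2, 1.2, 5.4]
grip_width: 0.0851
t 7.0 tcpF [-119.1    2. ] z 3.2 ft [-9.2  1.2  5.4] w 0.085
height F [-30.1  19.5] [128.3  21.1] th 90.1
far panel edge x at 0, tilt -35.679628012400414 -0.29188161520258443 26
```

The tilt is now about 0.3° with about 20 mm left to the fence. However, the block has drifted to y≈+19, leaving only about 5 mm to the left mark. I'll back off and nudge its left end along the fence before pushing home.

```bash
python3 -m crank '{"hand":[0,0,255,255,255],"translation":[[0,0,0.015],[0,0,0.03],[-0.045,0,0.03],[-0.09,0,0.03],[-0.09,-0.045,0.03]],"dr":[[0,0,0],[0,0,0],[0,0,0],[0,0,0],[0,0,0]]}' && python3 -m crank '{"hand":[255,255,255,255,255],"translation":[[0,-0.04,0],[0,-0.075,0],[0,-0.078,-0.04],[0,-0.078,-0.08],[0,-0.078,-0.082]],"dr":[[0,0,0],[0,0,0],[0,0,0],[0,0,0],[0,0,0]]}' && python3 -c "
from h import *
block('b10'); go([-65,120],13)
p=cv2.imread('pics/b10.png'); cv2.imwrite('pics/c10.png',cv2.resize(p[85:265,100:340],(800,600)))"
```

```text
time_s: 7.55
position: [0.5361, 0.0658, 0.0989]
tool_rot: [[0.011, -0.18, -0.984], [-0.002, -0.984, 0.18], [-1.0, -0.0, -0.011]]
ft_force: [0.8, 0.2, -1.8]
grip_width: 0.0437
time_s: 8.05
position: [0.6309, 0.1304, 0.093]
tool_rot: [[0.003, -0.176, -0.984], [-0.0, -0.984, 0.176], [-1.0, -0.001, -0.003]]
ft_force: [-0.7, -0.9, -0.6]
grip_width: -0.0
yellow F [-63.4  21.3] [98.5 59. ] th from fence x 89.9
height F [-64.5  20.2] [129.7  91.1] th 90.1
t 8.1 tcpF [-63.6 124.9] z 92.8 ft [-1.1 -0.4  0.7] w 0.0
shift [79.7  4.9  1.4] turn about tool x deg -0.02 tilt [ 1.1e-03  2.0e-04 -1.0e+00]
```

View pics/c10.png

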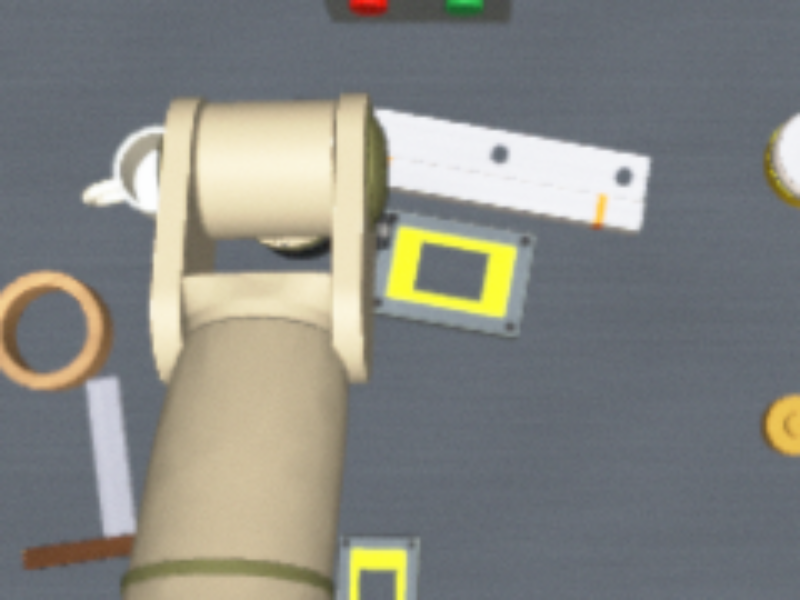

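The block is at (−64, +20) and square (crop (455,272)), and the closed hand is beyond its left end. I descend and push it about 20 mm along −y.

```bash
python3 -m crank '{"hand":[255,255,255,255,255],"translation":[[0.04,0,0],[0.07,0,0],[0.079,0,0],[0.079,0.01,0],[0.079,0.02,0]],"dr":[[0,0,0],[0,0,0],[0,0,0],[0,0,0],[0,0,0]]}' && python3 -m crank '{"hand":[255,255,255,255,255],"translation":[[0,0.005,0],[0,0.01,0],[0,0.015,0],[0,0.019,0],[0,0.023,0]],"dr":[[0,0,0],[0,0,0],[0,0,0],[0,0,0],[0,0,0]]}' && python3 -m crank '{"hand":[255,255,255,255,255],"translation":[[0,-0.01,0],[0,-0.025,0],[-0.045,-0.025,0],[-0.09,-0.025,0],[-0.09,-0.025,0.04]],"dr":[[0,0,0],[0,0,0],[0,0,0],[0,0,0],[0,0,0]]}' && python3 -m crank '{"hand":[255,255,0,0,0],"translation":[[0,0,0.045],[0,0.04,0.065],[0,0.08,0.075],[0,0.105,0.075],[0,0.105,0.075]],"dr":[[0,0,0],[0,0,0],[0,0,0],[0,0,0],[0,0,0]]}' && python3 -c "
from h import *
block('b11'); go([-150,0],4)"
```

```text
time_s: 8.6
position: [0.6243, 0.1107, 0.0159]
tool_rot: [[0.002, -0.175, -0.985], [-0.0, -0.985, 0.175], [-1.0, -0.0, -0.002]]
ft_force: [1.6, -0.4, -0.1]
grip_width: -0.0001
time_s: 9.1
position: [0.6207, 0.0892, 0.0161]
tool_rot: [[0.004, -0.176, -0.984], [0.002, -0.984, 0.176], [-1.0, -0.002, -0.003]]
ft_force: [1.6, 7.0, 3.0]
grip_width: -0.0002
time_s: 9.6
position: [0.5911, 0.1206, 0.1109]
tool_rot: [[0.017, -0.176, -0.984], [-0.0, -0.984, 0.176], [-1.0, -0.003, -0.016]]
ft_force: [0.4, 0.2, -0.2]
grip_width: 0.0001
time_s: 10.1
position: [0.4925, 0.0287, 0.1049]
tool_rot: [[0.001, -0.178, -0.984], [-0.001, -0.984, 0.178], [-1.0, 0.0, -0.001]]
ft_force: [0.1, 0.1, 0.3]
grip_width: 0.043
yellow F [-62.8   1.8] [98.5 58.9] th from fence x 90.4
height F [-62.6   0.9] [129.9  87.9] th 90.2
t 10.15 tcpF [-180.     1.7] z 104.8 ft [0.6 1.1 0.1] w 0.051
shift [100.8   1.6 -29.9] turn about tool x deg -0.09 tilt [ 8.e-04 -2.e-04 -1.e+00]
```

```bash
python3 -m crank '{"hand":[0,0,0,0,0],"translation":[[0.03,0,-0.01],[0.06,0,-0.02],[0.085,0,-0.03],[0.1,0,-0.03],[0.1,0,-0.03]],"dr":[[0,0,0],[0,0,0],[0,0,0],[0,0,0],[0,0,0]]}' && python3 -m crank '{"hand":[0,0,0,0,0],"translation":[[0,0,-0.01],[0,0,-0.02],[0,0,-0.028],[0,0,-0.036],[0,0,-0.044]],"dr":[[0,0,0],[0,0,0],[0,0,0],[0,0,0],[0,0,0]]}' && python3 -m crank '{"hand":[0,0],"translation":[[0,0,-0.002],[0,0,-0.004]],"dr":[[0,0,0],[0,0,0]]}' && python3 -c "
from h import *
state()"
```

```text
time_s: 10.65
position: [0.5217, 0.0263, 0.0025]
tool_rot: [[-0.004, -0.174, -0.985], [0.001, -0.985, 0.174], [-1.0, -0.0, 0.004]]
ft_force: [0.3, -0.4, 0.2]
grip_width: 0.0854
time_s: 11.15
position: [0.5641, 0.0176, 0.0047]
tool_rot: [[-0.005, -0.175, -0.985], [0.001, -0.985, 0.175], [-1.0, -0.0, 0.005]]
ft_force: [-10.5, 3.0, 9.0]
grip_width: 0.0852
time_s: 11.35
position: [0.5678, 0.0168, 0.0047]
tool_rot: [[-0.005, -0.175, -0.985], [0.001, -0.985, 0.175], [-1.0, 0.0, 0.005]]
ft_force: [-11.1, 1.9, 8.8]
grip_width: 0.0853
t 11.35 tcpF [-103.9    2. ] z 4.7 ft [-11.1   1.9   8.8] w 0.085
```

```bash
python3 -m crank '{"hand":[0,0],"translation":[[0,0,-0.001],[0,0,-0.002]],"dr":[[0,0,0],[0,0,0]]}' && python3 -m crank '{"hand":[0],"translation":[[0,0,-0.001]],"dr":[[0,0,0]]}' &&  python3 -c "
from h import *
state()"
```

```text
time_s: 11.55
position: [0.5698, 0.0165, 0.0047]
tool_rot: [[-0.004, -0.175, -0.985], [0.001, -0.985, 0.175], [-1.0, 0.0, 0.005]]
ft_force: [-9.8, 1.4, 7.0]
grip_width: 0.0852
time_s: 11.65
position: [0.5708, 0.0163, 0.0047]
tool_rot: [[-0.004, -0.175, -0.985], [0.001, -0.985, 0.175], [-1.0, -0.0, 0.004]]
ft_force: [-9.4, 1.4, 7.4]
grip_width: 0.0855
t 11.65 tcpF [-101.    2.] z 4.7 ft [-9.4  1.4  7.4] w 0.086
```

```bash
for i in 1; do python3 -m crank '{"hand":[0],"translation":[[0,0,-0.001]],"dr":[[0,0,0]]}'; done; python3 -m crank '{"hand":[0],"translation":[[0,0,-0.001]],"dr":[[0,0,0]]}';  python3 -c "
from h import *
state()"
```

```text
time_s: 11.75
position: [0.5717, 0.0161, 0.0047]
tool_rot: [[-0.004, -0.175, -0.985], [0.001, -0.985, 0.175], [-1.0, -0.0, 0.005]]
ft_force: [-8.7, 1.3, 6.4]
grip_width: 0.0851
time_s: 11.85
position: [0.5723, 0.016, 0.0047]
tool_rot: [[-0.006, -0.175, -0.985], [0.001, -0.985, 0.175], [-1.0, 0.0, 0.006]]
ft_force: [-14.3, 1.7, 12.6]
grip_width: 0.0855
t 11.85 tcpF [-99.4   2. ] z 4.7 ft [-14.3   1.7  12.6] w 0.085
```

```bash
python3 -m crank '{"hand":[0],"translation":[[0,0,-0.001]],"dr":[[0,0,0]]}'; python3 -m crank '{"hand":[0],"translation":[[0,0,-0.001]],"dr":[[0,0,0]]}';  python3 -c "
from h import *
state()"
```

```text
time_s: 11.95
position: [0.5723, 0.0161, 0.0047]
tool_rot: [[-0.008, -0.175, -0.985], [0.001, -0.985, 0.175], [-1.0, 0.0, 0.008]]
ft_force: [-17.8, 1.9, 13.5]
grip_width: 0.0854
time_s: 12.05
position: [0.5723, 0.0161, 0.0047]
tool_rot: [[-0.01, -0.175, -0.985], [0.002, -0.985, 0.175], [-1.0, 0.0, 0.01]]
ft_force: [-23.2, 2.9, 17.3]
grip_width: 0.0852
t 12.05 tcpF [-99.4   2.1] z 4.7 ft [-23.2   2.9  17.3] w 0.085
```

The TCP has stopped at the same spot while the force rises, so the block is seated. I retreat straight back, then up and clear.

```bash
python3 -m crank '{"hand":[0,0,0,0,0],"translation":[[0,0,0.003],[0,0,0.02],[0,0,0.05],[-0.04,0,0.07],[-0.09,0,0.09]],"dr":[[0,0,0],[0,0,0],[0,0,0],[0,0,0],[0,0,0]]}'; python3 -m crank '{"hand":[0,0,0,0,0],"translation":[[0,0,0.01],[-0.04,0,0.01],[-0.08,0,0.01],[-0.1,0,0.01],[-0.1,0,0.01]],"dr":[[0,0,0],[0,0,0],[0,0,0],[0,0,0],[0,0,0]]}';  python3 -c "
from h import *
state();block('b12'); p=cv2.imread('pics/b12.png'); q,_=cams.get_image('side'); cv2.imwrite('pics/s12.png',q)
cv2.imwrite('pics/c12.png',np.vstack([cv2.resize(p[115:205,185:305],(400,300)),cv2.resize(q[145:235,150:270],(400,300))]))
g=cv2.cvtColor(p,cv2.COLOR_BGR2GRAY).astype(int)-cv2.cvtColor(cv2.imread('pics/top0.png'),cv2.COLOR_BGR2GRAY)
m=(abs(g)>40).astype(np.uint8);m=cv2.morphologyEx(m,cv2.MORPH_OPEN,np.ones((2,2)))
n,l,s,c=cv2.connectedComponentsWithStats(m); print([list(map(int,x)) for x in s[1:] if x[4]>5])"
```

```text
time_s: 12.55
position: [0.4878, 0.0308, 0.091]
tool_rot: [[-0.003, -0.176, -0.984], [0.001, -0.984, 0.176], [-1.0, -0.0, 0.003]]
ft_force: [1.2, -0.5, 0.4]
grip_width: 0.0853
time_s: 13.05
position: [0.4807, 0.0322, 0.1936]
tool_rot: [[0.006, -0.175, -0.984], [-0.001, -0.984, 0.175], [-1.0, 0.0, -0.006]]
ft_force: [0.3, -0.4, -0.3]
grip_width: 0.0851
t 13.05 tcpF [-192.4    1.9] z 193.6 ft [ 0.3 -0.4 -0.3] w 0.085
yellow F [-44.2   1.6] [98.6 59. ] th from fence x 89.9
[[214, 147, 53, 53, 1148], [236, 166, 3, 2, 6], [176, 180, 30, 100, 1300], [167, 184, 102, 200, 8878], [206, 257, 16, 21, 185], [211, 273, 3, 2, 6], [322, 310, 73, 23, 699], [438, 314, 74, 70, 2712], [220, 316, 3, 2, 6], [326, 322, 84, 62, 3977], [313, 336, 4, 10, 20], [260, 348, 6, 16, 62], [135, 364, 12, 7, 54], [152, 367, 8, 5, 26], [143, 370, 5, 3, 12], [149, 370, 2, 4, 8], [507, 373, 5, 10, 33], [51, 379, 18, 5, 55], [164, 378, 36, 6, 128], [270, 379, 16, 5, 62], [135, 381, 4, 3, 8]]
```

View pics/c12.png

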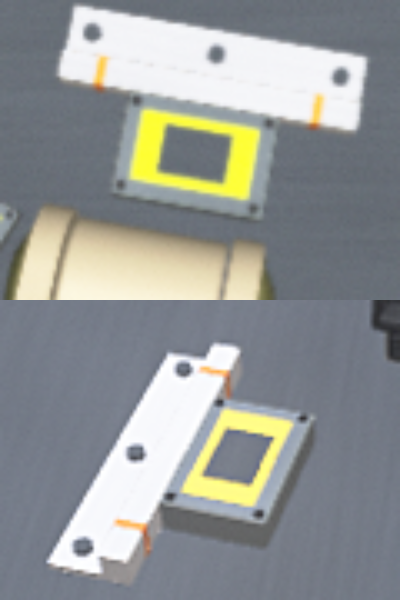

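Both views show the block's long side flush on the fence and inside both marks (top view (195,155), side view (235,455) in the crop). The hand is clear, and the bystanders I can see show no change. Handing in.

```bash
python3 -m crank '{"hand":[0,0,0],"translation":[[0,0,0],[0,0,0],[0,0,0]],"dr":[[0,0,0],[0,0,0],[0,0,0]]}'; python3 -c "
from rig import env; print(env.close_job())"
```

```text
time_s: 13.45
position: [0.479, 0.0325, 0.19]
tool_rot: [[-0.002, -0.175, -0.985], [0.0, -0.985, 0.175], [-1.0, 0.0, 0.002]]
ft_force: [0.2, -0.2, 0.8]
grip_width: 0.0854
the job is handed in; nothing more can be done
None
```

The die block now lies with one long side flush against the fence, between the two orange marks. I handed the job in at 13.5 s. It reports no verdict, so this rests on my own last checks.

- **What I did:** I turned the block about 55° with short corner pushes of the closed fingers. I then squared it with both fingers of the open hand, about 20 mm short of the fence. Squaring had carried it about 17 mm to the left, so I pushed its left end back about 19 mm. Then I pushed it home in 1 mm steps until it stopped moving, with the wrist force at about 29 N.
- **Final position:** In the last top picture the block's centre is 44 mm in front of the fence face (45 mm expected) and 1.6 mm from mid-bay. It is within 0.1° of parallel, and the robot is clear of everything.
- **Everything else:** Comparing the first and last top pictures showed no bystander moved. The robot hid part of the view around the two smaller look-alikes and the lower table, so that comparison could not cover them.
- **Checks that failed or disagreed:**
  - My second measurement of the block, from depth, gave no result in the last picture because the block and fence merged into one shape. The final position therefore rests on the yellow panel and the two views.
  - While the hand hid the block during squaring, the two measurements differed by up to 3° and several millimetres. I settled this with an unobstructed picture before pushing home.

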